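# Crack open the stuck lid of the dry box

## Robot

A 6-joint arm with a two-finger parallel gripper is mounted at the origin on a cart in front of the work surface, level with it; the furniture and walls round the work are solid. World frame = base frame: x ahead of the robot, y to its left, z up, the work surface at z = 0. Lengths are in m, angles in rad, forces in N, time in s.
With the tool pointing down it reaches from about 0.35 to 0.875 m from the base axis. Payload 4.2 kg.
Tool frame: the origin (TCP) lies midway between the tips of the shut fingers; the grasp point (between the pads) lies 19 mm behind it; y points along the fingers, x is the direction in which the jaws open and shut, and the axes are right-handed (so a half turn about y gives the same grasp; the last joint's range is limited). The gripper opens to 85 mm and grips with 20 to 120 N. Pads are 22 mm wide; open, the fingers measure 114 mm over their backs; the gripper's body (76 mm by 85 mm) begins 54 mm behind the grasp point. The pads swing forward as they close: fully open they stand 13 mm farther back than shut.
Start: joints at [1.436, 0.385, 0.008, 0, -1.194, -0.259], TCP at [0.24, 0.577, 0.231] pointing down, gripper open.
Joint ranges: [-3.14, 3.14], [-1.21, 2.06], [-1.07, 1.41], [-3.16, 2.05], [-2.99, -0.16], [-3.1, 3.1]. Speed limits (rad/s): [2.79, 2.79, 3.14, 3.14, 3.14, 3.14].

## Interface

Orientations are given as [roll, pitch, yaw] about the fixed x, y, z axes, in that order (R = Rz(yaw) Ry(pitch) Rx(roll)).
In Python, from bench import r gives the robot as it stands. The module is installed in compiled form; this text tells all that it offers.
- The arm moves only by the tool play_rows, never from a script. Its argument "rows" is a list of rows, each an object of numbers: "fingers": the finger opening in m, from 0 to 0.0854; "dx", "dy", "dz": the shift along the tool's x, y, z in m; "twist": the turn about the tool's y in degrees. A call has 1 to 12 rows; each row shifts and turns the commanded pose from where the row before left it, along the tool's axes as they then stand; what a row does not reach is not made up. A row lasts 1/8 s, in which the tool goes at most 62.5 mm and 10.7 degrees, less where a joint would pass 70% of its speed; a pose out of reach is approached as far as the arm can. A call is refused whole if a number of a shift passes 0.0625 or a number of a turn 10.7, either way. A call with a gripper value outside its range is refused whole. The fingers move at their own pace and stop on an object; "newtons" is the grip in N (left out, the last holds). Time passes only in rows, so rows that do not move let the fingers close. It gives the time, the measured TCP pose, the force and the opening at its end, in the units of the state.
- r.state(): the state, without advancing time (a new reading comes with each control period).
- r.snapshot(name): name is "scene" or "side" or "wrist"; returns the picture (384x512x3 uint8, red, green, blue); there is no depth.
- r.camera_model(name): a dict with "vertical_fov" (degrees; the focal length in pixels is half the picture's height over the tangent of half this angle, whatever the lens; pixels are square), "cx", "cy" (the principal point, pixels), "D" ([k1, k2, p1, p2, k3] as OpenCV has them; the pictures are not rectified), "cam_to_world" (4x4, takes a point from camera to world coordinates); the wrist camera has in their place "mount" (4x4, takes a point from camera to tool coordinates, whose origin is the TCP and whose axes are the tool frame's). Camera axes: x right, y up, looking along -z (the intrinsics and any distortion apply to the point x, -y, -z); pixel columns grow to the right and rows downward; lengths in m; the calibration is good to about 2 mm. A picture is of the moment at which its call begins: read the wrist's pose just before it. camera_model takes no time and is no camera call.
- r.job_done(): hands the job in, once; it reports no verdict.
The state is a dict: "time": time; "q": joint angles; "qd": joint speeds; "tau": joint torques, N m; "tcp_pos": TCP position; "orientation": TCP orientation; "contact_force": force on the tool from outside, world axes, zero at the start; "wrist_torque": the same for the moment, N m; "finger_gap": finger opening in m.
Only numpy, scipy, OpenCV 4.12 (cv2) and the standard library are available. Lean on these libraries where they do the work, as an engineer would, in place of code of your own. Each camera call takes 0.05 s, during which the arm holds its last target.

## Task

The lid of the blue dry box is latched and its gasket has stuck. Turn the red wing knob clockwise until it clicks over and its tongue is clear of the lid, then take the lid by its black bar handle, pull up until the seal lets go, and finish still gripping the handle with the lid held steady just ajar, a gap of about 3 cm at its front edge. Do not let the lid fly wide open, and leave the other things on the table where they are.

Things in the scene. Friction and masses are not known exactly. Their poses are not given: they have to be found in the camera images.
- dry_box: Blue box, 120 mm deep (x) by 170 wide (y) by 70 high, fixed to the table; its lid, clear plastic in a white frame (top 81 mm above the table), is hinged along the rear edge. Origin: centre of the underside. x points from the front (latch side, towards the robot) to the hinge, y to the left seen from the front, z up.
- latch (a joint): Angle of the red wing knob, rad: near 0 latched (the steel tongue under the wing lies over the lid's front edge), grows clockwise seen from above to a stop at 1.3. A sprung detent resists from about 0.35 to 0.75 (peak about 0.18 N m), then the knob clicks on; from 1.0 the tongue is clear of the lid.
- latch_grip (a point): Point on the red wing knob's upright axis, 109 mm above the table, 85 mm in front of and 55 mm right of the box's centre. The wing is a plate 36 mm long, 13 thick, standing 92 to 120 mm above the table; its length lies along this point's x, which turns with the knob (at joint 0: the box's x). The tongue below it reaches 37 mm from the axis; its top is 86 mm above the table.
- lid_handle (a point): Middle of the black round bar handle on the lid: 12 mm thick, along the box's y, 56 mm free between its posts, axis 117 mm above the table with the lid shut, 32 mm clear below the axis. 40 mm in front of and 22 mm left of the box's centre; 100 mm in front of the hinge and 47 mm above it. Fingers close across it along the box's x; it can roll between them as the lid turns.
- lid (a joint): Lid angle, rad: 0 shut, grows as the front edge rises. Hinge along the box's y, 60 mm behind its centre, 70 mm above the table; front edge 123 mm from it: 0.24 rad is a 3 cm gap. The seal sticks over the first 0.05 rad (peak about 13 N at the handle), lets go suddenly and springs the lid to about 0.11; then only its weight (0.25 kg) is felt. Let go, it falls back on the seal.
- flux_pot: Bystander: pot with black lid, 51 mm wide, 46 mm high; origin at the underside.
- paste_pot: Bystander: pot with red lid, 41 mm wide, 36 mm high; origin at the underside.
- brass_brush: Bystander: wooden brush with brass bristles lying flat, 14 x 190 x 25 mm; origin at the underside.
- findings_tin: Bystander: small white box, 60 x 90 x 25 mm; origin at the underside.

How it is judged:
By the outcome, as a careful person would: the job done as asked, in the order asked, and still so for the second after the job is handed in, while the arm keeps its last pose, push and grip.
It also fails if it takes over 42 s, if anything falls off the work surface, if the arm or the gripper's body presses on something with over 40 N, if the wrist force passes 120 N, or if a joint passes its speed limit or range.

## Working session

There is one attempt and no reset: what is moved stays moved. The work goes in short steps, Python scripts to look and compute and a tool call to move; the robot and the scene stay as the last step left them, time stands still between calls to the robot, and variables do not carry over. Pictures are saved under pics/ and viewed, and the job is handed in when it is done.

Besides the shell and the picture viewer there is one more tool, called after "Request:" in YAML: its name, and indented under it one key for each argument. play_rows: Moves the arm, as the interface text tells. Its arguments: {"type":"object","properties":{"rows":{"type":"array","items":{"type":"object","properties":{"fingers":{"type":"number"},"dx":{"type":"number"},"dy":{"type":"number"},"dz":{"type":"number"},"twist":{"type":"number"}}}},"newtons":{"type":"number"}},"required":["rows"]}

```bash
mkdir -p pics; python3 - <<'E'
from bench import r
import cv2,json
print(r.state())
for n in ["scene","side","wrist"]:
    im=r.snapshot(n); cv2.imwrite(f"pics/{n}0.png",im[:,:,::-1]); print(n,r.camera_model(n))
E
```

```text
{'time': 0.0, 'q': array([ 1.43562356e+00,  3.85565781e-01,  6.60014037e-03, -4.93868158e-04,
       -1.19399930e+00, -2.58585733e-01]), 'qd': array([-0.00037013,  0.0001786 , -0.00023808, -0.00115788, -0.00116043,
        0.00114193]), 'tau': array([-7.94895714e-04, -3.92292452e+01,  1.88401330e+01,  4.18647632e+00,
       -4.64190845e-03, -2.61916909e-06]), 'tcp_pos': array([0.23955523, 0.57662423, 0.23020673]), 'orientation': array([-1.57068534, -0.00221388, -1.96473717]), 'contact_force': array([ 0.36229897,  0.70881079, -0.09156445]), 'wrist_torque': array([-0.03053931,  0.0302069 ,  0.00691048]), 'finger_gap': 0.08570209693993079}
scene {'vertical_fov': 49.83485749664625, 'cx': 252.19907436498448, 'cy': 195.70523253881996, 'D': array([-0.03649625,  0.        ,  0.        ,  0.        ,  0.        ]), 'cam_to_world': array([[-0.47746922,  0.69227264, -0.5410931 , -0.00323084],
       [-0.87845899, -0.3888979 ,  0.27761165,  0.21731487],
       [-0.01824702,  0.60787911,  0.7938199 ,  0.88802276],
       [ 0.        ,  0.        ,  0.        ,  1.        ]])}
side {'vertical_fov'
[... 232 characters left out ...]
    [-0.45890434, -0.59242386,  0.66214861,  0.6565386 ],
       [ 0.01316474,  0.74063959,  0.67177354,  0.82575423],
       [ 0.        ,  0.        ,  0.        ,  1.        ]])}
wrist {'vertical_fov': 65.16973504611072, 'cx': 248.75655913112732, 'cy': 186.69235358028948, 'D': array([-0.0201853,  0.       ,  0.       ,  0.       ,  0.       ]), 'mount': array([[ 9.99999129e-01,  5.00633390e-04, -1.22117033e-03,
         7.03052589e-05],
       [-1.31259608e-03,  2.80660873e-01, -9.59806101e-01,
        -1.42088610e-01],
       [-1.37776252e-04,  9.59806868e-01,  2.80661285e-01,
         7.10739620e-02],
       [ 0.00000000e+00,  0.00000000e+00,  0.00000000e+00,
         1.00000000e+00]])}
```

View pics/scene0.png

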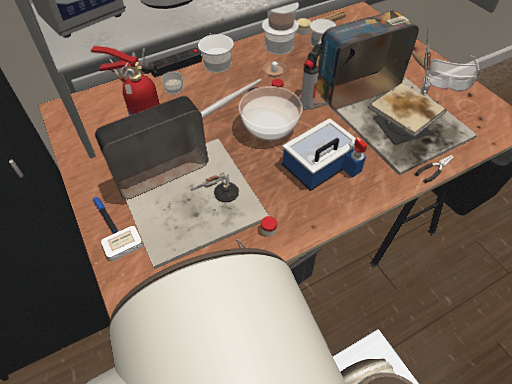

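View pics/side0.png

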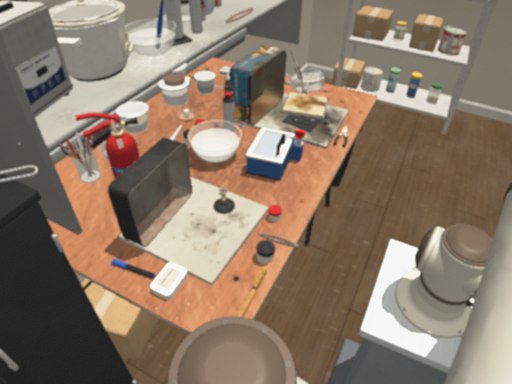

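View pics/wrist0.png

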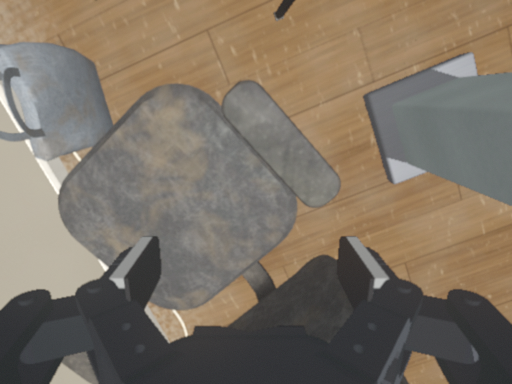

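```bash
python3 - <<'E'
import cv2
a=cv2.imread("pics/scene0.png")[100:200,260:385]; b=cv2.imread("pics/side0.png")[115:190,235:320]
cv2.imwrite("pics/sceneZ.png",cv2.resize(a,None,fx=6,fy=6,interpolation=cv2.INTER_CUBIC))
cv2.imwrite("pics/sideZ.png",cv2.resize(b,None,fx=7,fy=7,interpolation=cv2.INTER_CUBIC))
E
```

```text
(no output)
```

View pics/sceneZ.png

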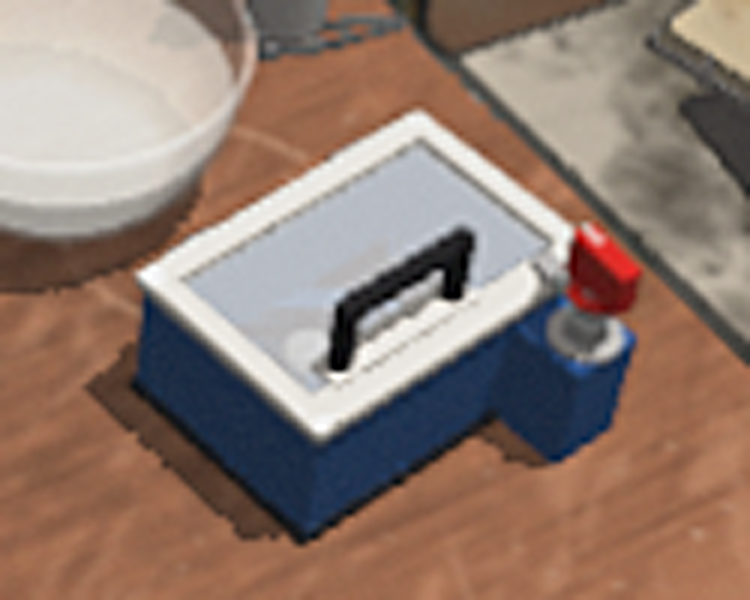

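View pics/sideZ.png

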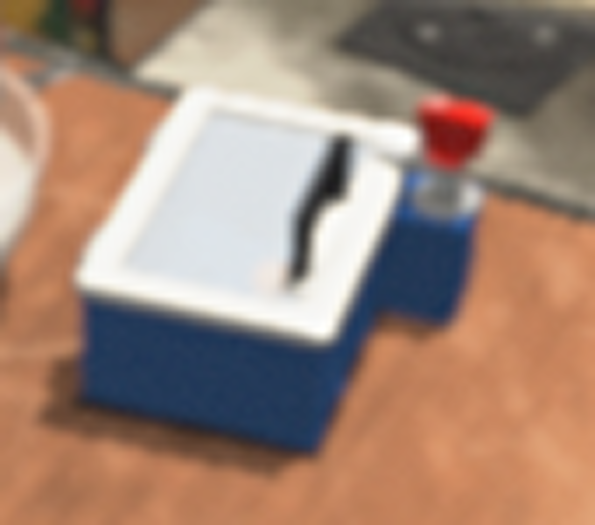

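```bash
cat > h.py <<'E'
import numpy as np,cv2
def K(m):
    f=192/np.tan(np.radians(m["vertical_fov"])/2)
    return np.array([[f,0,m["cx"]],[0,f,m["cy"]],[0,0,1.]])
def ray(m,uv,T=None):
    T=m["cam_to_world"] if T is None else T
    p=cv2.undistortPoints(np.array([[uv]],float),K(m),m["D"])[0,0]
    d=T[:3,:3]@np.array([p[0],-p[1],-1]); return T[:3,3],d
def onz(m,uv,z,T=None):
    o,d=ray(m,uv,T); return o+d*(z-o[2])/d[2]
def proj(m,P,T=None):
    T=m["cam_to_world"] if T is None else T
    c=np.linalg.inv(T)@np.append(P,1); p=np.array([[[c[0],-c[1],-c[2]]]])
    return cv2.projectPoints(p,np.zeros(3),np.zeros(3),K(m),m["D"])[0].ravel()
def rpy(o):
    from scipy.spatial.transform import Rotation as R
    return R.from_euler('xyz',o).as_matrix()
def wristT(m,s):
    T=np.eye(4);T[:3,:3]=rpy(s["orientation"]);T[:3,3]=s["tcp_pos"];return T@m["mount"]
E
python3 - <<'E'
from h import *; from bench import r
m=r.camera_model("scene")
z=lambda p:(260+(p[0]+.5)/6-.5,100+(p[1]+.5)/6-.5)
C={k:onz(m,z(p),.081)for k,p in dict(FL=(318,440),RL=(138,275),RR=(420,108)).items()}
s=r.camera_model("side"); zs=lambda p:(235+(p[0]+.5)/7-.5,115+(p[1]+.5)/7-.5)
S={k:onz(s,zs(p),.081)for k,p in dict(FL=(330,342),RL=(78,285),RR=(195,85)).items()}
for D in(C,S):
    print(D); e=D["RL"]-D["FL"]; f=D["RL"]-D["RR"]
    print(np.linalg.norm(e),np.linalg.norm(f),np.degrees(np.arctan2(e[1],e[0])),np.degrees(np.arctan2(f[1],f[0]))-90,(D["FL"]+D["RR"])/2)
print("wing top",onz(m,z((606,250)),.12),onz(s,zs((455,105)),.12))
print("handle",onz(m,z((345,305)),.12),onz(m,z((465,235)),.12))
print(rpy(r.state()["orientation"]))
E
```

```text
{'FL': array([ 0.53568193, -0.23492141,  0.081     ]), 'RL': array([ 0.65732245, -0.21867607,  0.081     ]), 'RR': array([ 0.68619044, -0.39349672,  0.081     ])}
0.1227205253857784 0.17718809429129673 7.606954169563646 9.37658974886449 [ 0.61093619 -0.31420906  0.081     ]
{'FL': array([ 0.53421617, -0.23374572,  0.081     ]), 'RL': array([ 0.65636303, -0.2171158 ,  0.081     ]), 'RR': array([ 0.68463967, -0.39804754,  0.081     ])}
0.12327371138850028 0.1831279895845598 7.752976673460629 8.882532820602592 [ 0.60942792 -0.31589663  0.081     ]
wing top [ 0.53886906 -0.38159384  0.12      ] [ 0.53888441 -0.38784269  0.12      ]
handle [ 0.56700221 -0.26494668  0.12      ] [ 0.57624034 -0.33388017  0.12      ]
[[-3.83819244e-01 -5.11355395e-04  9.23408104e-01]
 [-9.23406718e-01 -1.60630376e-03 -3.83819557e-01]
 [ 1.67954211e-03 -9.99998579e-01  1.44341286e-04]]
```

```bash
python3 - <<'E'
from h import *; from bench import r
m=r.camera_model("scene")
for n,p in dict(trayNL=(120,205),trayNR=(208,172),burner=(227,195),redpot=(268,228),matfront=(155,260),bowl=(270,135),rightboxbase=(335,108),tablefront=(120,295)).items(): print(n,onz(m,p,0).round(3))
E
```

```text
trayNL [0.749 0.232 0.   ]
trayNR [ 0.738 -0.024  0.   ]
burner [ 0.638 -0.035  0.   ]
redpot [ 0.491 -0.079  0.   ]
matfront [0.545 0.208 0.   ]
bowl [ 0.78  -0.252  0.   ]
rightboxbase [ 0.784 -0.496  0.   ]
tablefront [0.498 0.311 0.   ]
```

Request:
play_rows:
  rows:
    - {"dy": -0.03, "twist": -10.4, "fingers": 0.05}
    - {"dy": -0.03, "twist": -10.4}
    - {"dy": -0.03, "twist": -10.4}

```text
invalid input at $.rows[0]: expected keys fingers, dx, dy, dz, twist
```

Request:
play_rows:
  rows:
    - {"dx": 0, "dy": -0.03, "dz": 0, "twist": -10.4, "fingers": 0.05}
    - {"dx": 0, "dy": -0.03, "dz": 0, "twist": -10.4, "fingers": 0.05}
    - {"dx": 0, "dy": -0.03, "dz": 0, "twist": -10.4, "fingers": 0.05}
    - {"dx": 0.03, "dy": 0, "dz": 0.005, "twist": 0, "fingers": 0.05}
    - {"dx": 0.058, "dy": 0, "dz": 0.009, "twist": 0, "fingers": 0.05}
    - {"dx": 0.058, "dy": 0, "dz": 0.009, "twist": 0, "fingers": 0.05}
    - {"dx": 0.058, "dy": 0, "dz": 0.009, "twist": 0, "fingers": 0.05}
    - {"dx": 0.058, "dy": 0, "dz": 0.009, "twist": 0, "fingers": 0.05}
    - {"dx": 0.058, "dy": 0, "dz": 0.009, "twist": 0, "fingers": 0.05}
    - {"dx": 0.058, "dy": 0, "dz": 0.009, "twist": 0, "fingers": 0.05}
    - {"dx": 0.058, "dy": 0, "dz": 0.009, "twist": 0, "fingers": 0.05}
    - {"dx": 0.058, "dy": 0, "dz": 0.009, "twist": 0, "fingers": 0.05}
  newtons: 60

```text
time: 1.65
tcp_pos: [0.39, 0.0984, 0.3214]
orientation: [-1.57, 0.0, -1.419]
contact_force: [0.7, 0.0, -0.2]
finger_gap: 0.0497
```

Request:
play_rows:
  rows:
    - {"dx": 0.058, "dy": 0, "dz": 0.009, "twist": 0, "fingers": 0.05}
    - {"dx": 0.058, "dy": 0, "dz": 0.009, "twist": 0, "fingers": 0.05}
    - {"dx": 0.058, "dy": 0, "dz": 0.009, "twist": 0, "fingers": 0.05}
    - {"dx": 0.058, "dy": 0, "dz": 0.009, "twist": 0, "fingers": 0.05}
    - {"dx": 0.058, "dy": 0.01, "dz": 0.009, "twist": 0, "fingers": 0.05}
    - {"dx": 0.058, "dy": 0.015, "dz": 0.009, "twist": 0, "fingers": 0.05}
    - {"dx": 0.058, "dy": 0.02, "dz": 0.009, "twist": 0, "fingers": 0.05}
    - {"dx": 0.05, "dy": 0.025, "dz": 0.008, "twist": 0, "fingers": 0.05}
    - {"dx": 0.03, "dy": 0.025, "dz": 0, "twist": 0, "fingers": 0.05}
    - {"dx": 0.01, "dy": 0.015, "dz": 0, "twist": 0, "fingers": 0.05}
    - {"dx": 0, "dy": 0, "dz": 0, "twist": 0, "fingers": 0.05}
    - {"dx": 0, "dy": 0, "dz": 0, "twist": 0, "fingers": 0.05}

```text
time: 3.15
tcp_pos: [0.5353, -0.3787, 0.2128]
orientation: [-1.569, -0.001, -1.419]
contact_force: [-0.8, -0.3, 0.1]
finger_gap: 0.0498
```

```bash
python3 - <<'E'
from bench import r
import cv2,pickle
s=r.state(); im=r.snapshot("wrist"); cv2.imwrite("pics/w1.png",im[:,:,::-1]); pickle.dump(s,open("w1.pkl","wb"))
print(s["tcp_pos"],s["orientation"],s["q"])
E
```

```text
[ 0.53526732 -0.3787068   0.21282989] [-1.56915737e+00 -1.30877953e-03 -1.41875488e+00] [-3.69407179e-01  4.47985779e-01  6.07661862e-02  3.44164954e-04
 -1.18150367e+00  2.09211574e+00]
```

View pics/w1.png

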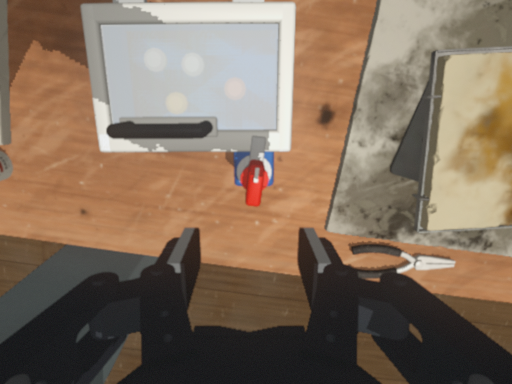

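```bash
python3 - <<'E'
from bench import r
from h import *; import pickle
s=pickle.load(open("w1.pkl","rb")); m=r.camera_model("wrist"); T=wristT(m,s)
im=cv2.imread("pics/w1.png")
cv2.imwrite("pics/w1z.png",cv2.resize(im[100:220,90:310],None,fx=3.6,fy=3.6,interpolation=cv2.INTER_CUBIC))
D={k:onz(m,p,.081,T) for k,p in dict(RL=(82,3),RR=(295,2),FL=(99,152),FR=(291,151)).items()}
for k,v in D.items(): print(k,v.round(4))
f=D["FL"]-D["FR"]; f2=D["RL"]-D["RR"]; print(np.degrees(np.arctan2(f[1],f[0]))-90,np.degrees(np.arctan2(f2[1],f2[0]))-90,sum(D.values())/4,np.linalg.norm(f),np.linalg.norm(D["FL"]-D["RL"]))
a,b=onz(m,(108,130),.117,T),onz(m,(213,129),.117,T); print("handle",a,b,(a+b)/2,np.linalg.norm(a-b))
h=cv2.cvtColor(im,cv2.COLOR_BGR2HSV); M=((h[...,0]<8)|(h[...,0]>172))&(h[...,1]>150)&(h[...,2]>80); M[:100]=0;M[230:]=0;M[:,:220]=0;M[:,290:]=0
ys,xs=np.nonzero(M); print(xs.min(),xs.max(),ys.min(),ys.max(),M.sum())
for y in range(ys.min(),ys.max()+1,3): q=xs[ys==y]; print(y,q.min(),q.max(),end="; ")
E
```

```text
RL [ 0.6601 -0.2224  0.081 ]
RR [ 0.6864 -0.3939  0.081 ]
FL [ 0.5386 -0.2388  0.081 ]
FR [ 0.5661 -0.4137  0.081 ]
8.931981016242048 8.716193692162918 [ 0.61280319 -0.3172147   0.081     ] 0.17705185874393065 0.12267264452915344
handle [ 0.56596641 -0.26249566  0.117     ] [ 0.57902563 -0.34403618  0.117     ] [ 0.57249602 -0.30326592  0.117     ] 0.08257966283077395
241 267 161 206 750
161 252 254; 164 250 261; 167 248 262; 170 244 263; 173 242 266; 176 241 266; 179 241 267; 182 241 267; 185 243 266; 188 245 264; 191 246 261; 194 246 261; 197 246 260; 200 246 260; 203 246 259; 206 255 257;
```

View pics/w1z.png

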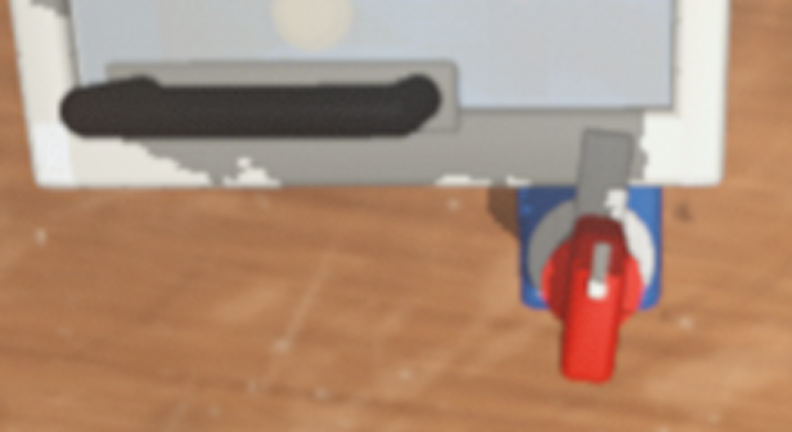

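```bash
python3 - <<'E'
from bench import r
from h import *; import pickle
s=pickle.load(open("w1.pkl","rb")); m=r.camera_model("wrist"); T=wristT(m,s)
a=onz(m,(253,204.5),.12,T); b=onz(m,(256.5,161.5),.12,T); e=b-a
print(a,b,(a+b)/2,np.linalg.norm(e),np.degrees(np.arctan2(e[1],e[0])))
c=onz(m,(254.2,177),.12,T);print(c, T[:3,3])
print(proj(m,np.array([.537,-.384,.12]),T))
E
```

```text
[ 0.52296628 -0.38446481  0.12      ] [ 0.55920823 -0.38158945  0.12      ] [ 0.54108725 -0.38302713  0.12      ] 0.03635582930028313 4.536216901806275
[ 0.54636137 -0.38176935  0.12      ] [ 0.60524691 -0.36775525  0.35503523]
[255.10625678 188.38527583]
```

Request:
play_rows:
  rows:
    - {"dx": 0.005, "dy": 0.02, "dz": 0.003, "twist": 4, "fingers": 0.05}
    - {"dx": 0, "dy": 0.035, "dz": 0, "twist": 0, "fingers": 0.05}
    - {"dx": 0, "dy": 0.035, "dz": 0, "twist": 0, "fingers": 0.05}
    - {"dx": 0, "dy": 0.022, "dz": 0, "twist": 0, "fingers": 0.05}
    - {"dx": 0, "dy": 0.01, "dz": 0, "twist": 0, "fingers": 0.05}
    - {"dx": 0, "dy": 0, "dz": 0, "twist": 0, "fingers": 0.03}
    - {"dx": 0, "dy": 0, "dz": 0, "twist": 0, "fingers": 0.02}

```text
time: 4.08
tcp_pos: [0.5392, -0.3833, 0.0911]
orientation: [-1.569, -0.0, -1.489]
contact_force: [0.1, 3.1, 1.7]
finger_gap: 0.0217
```

```bash
python3 - <<'E'
from bench import r
import cv2
im=r.snapshot("wrist"); cv2.imwrite("pics/w2.png",im[:,:,::-1])
s=r.state();print(s["tcp_pos"],s["contact_force"])
E
```

```text
[ 0.53920975 -0.38335223  0.09111848] [-0.91506351  3.91951679  3.83149978]
```

View pics/w2.png

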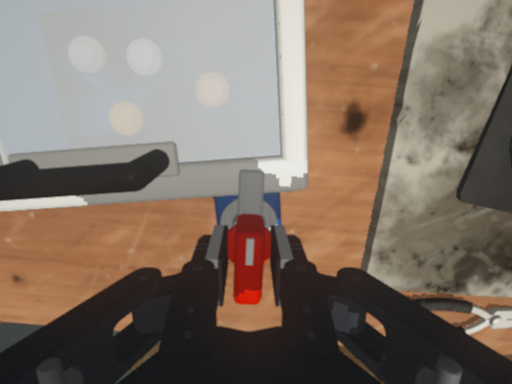

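Request:
play_rows:
  rows:
    - {"dx": 0, "dy": -0.004, "dz": 0, "twist": 0, "fingers": 0.03}
    - {"dx": 0, "dy": 0, "dz": 0, "twist": 0, "fingers": 0.018}
    - {"dx": 0, "dy": 0, "dz": 0, "twist": 0, "fingers": 0.018}

```text
time: 4.5
tcp_pos: [0.5398, -0.3847, 0.0963]
orientation: [-1.567, -0.003, -1.489]
contact_force: [-0.8, 2.7, 7.4]
finger_gap: 0.0181
```

```bash
python3 - <<'E'
from bench import r
import cv2
im=r.snapshot("wrist"); cv2.imwrite("pics/w3.png",cv2.resize(im[180:330,160:340,::-1],None,fx=4,fy=4,interpolation=cv2.INTER_CUBIC))
im=r.snapshot("scene"); cv2.imwrite("pics/s3.png",cv2.resize(im[80:200,280:400,::-1],None,fx=5,fy=5,interpolation=cv2.INTER_CUBIC))
s=r.state();print(s["tcp_pos"],s["contact_force"],s["wrist_torque"])
E
```

```text
[ 0.53982086 -0.38467723  0.09631164] [-0.59048105  2.98657864  7.883256  ] [ 0.89742616  0.19787473 -0.02402864]
```

View pics/w3.png

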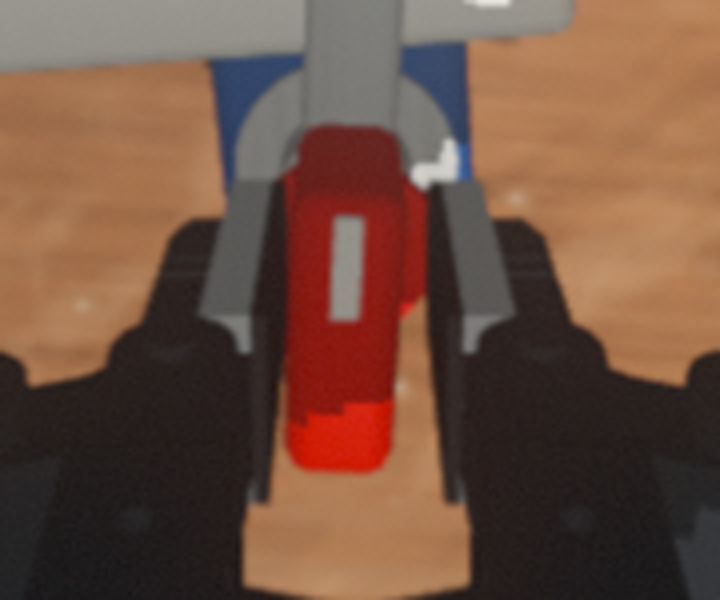

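View pics/s3.png

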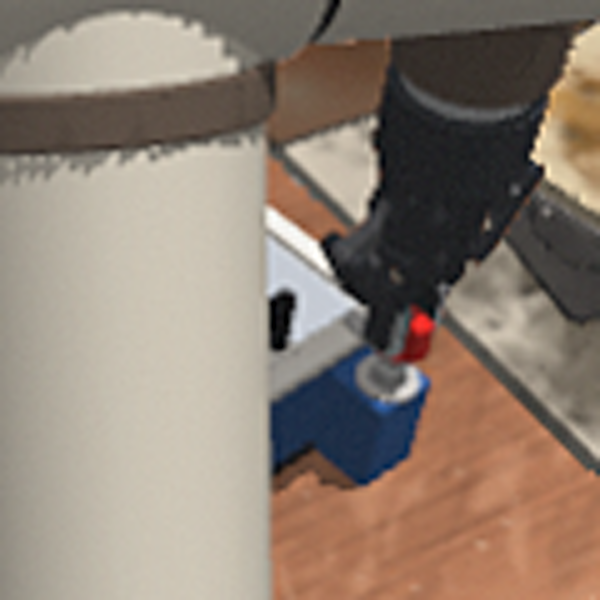

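Request:
play_rows:
  rows:
    - {"dx": 0, "dy": -0.004, "dz": 0, "twist": 0, "fingers": 0.035}
    - {"dx": -0.002, "dy": 0, "dz": 0, "twist": 0, "fingers": 0.025}
    - {"dx": 0, "dy": 0, "dz": 0, "twist": 0, "fingers": 0.018}
    - {"dx": 0, "dy": 0, "dz": 0, "twist": 0, "fingers": 0.018}

```text
time: 5.1
tcp_pos: [0.5381, -0.3819, 0.097]
orientation: [-1.571, 0.0, -1.49]
contact_force: [-0.7, 1.0, 0.9]
finger_gap: 0.018
```

Request:
play_rows:
  rows:
    - {"dx": 0, "dy": 0, "dz": 0, "twist": 0, "fingers": 0.008}
    - {"dx": 0, "dy": 0, "dz": 0, "twist": 0, "fingers": 0.0}
    - {"dx": 0, "dy": 0, "dz": 0, "twist": 0, "fingers": 0.0}
  newtons: 60

```text
time: 5.48
tcp_pos: [0.5385, -0.3828, 0.0973]
orientation: [-1.57, -0.001, -1.49]
contact_force: [-0.3, -5.4, -1.2]
finger_gap: 0.0117
```

Request:
play_rows:
  rows:
    - {"dx": 0.001, "dy": 0, "dz": 0, "twist": 6, "fingers": 0}
    - {"dx": 0, "dy": 0, "dz": 0, "twist": 6, "fingers": 0}
    - {"dx": 0, "dy": 0, "dz": 0, "twist": 6, "fingers": 0}
    - {"dx": 0, "dy": 0, "dz": 0, "twist": 6, "fingers": 0}

```text
time: 5.98
tcp_pos: [0.5387, -0.3828, 0.0974]
orientation: [-1.57, 0.0, -1.911]
contact_force: [0.4, -1.3, -0.9]
finger_gap: 0.0117
```

Request:
play_rows:
  rows:
    - {"dx": 0, "dy": 0, "dz": 0, "twist": 6, "fingers": 0}
    - {"dx": 0, "dy": 0, "dz": 0, "twist": 6, "fingers": 0}
    - {"dx": 0, "dy": 0, "dz": 0, "twist": 6, "fingers": 0}
    - {"dx": 0, "dy": 0, "dz": 0, "twist": 6, "fingers": 0}
    - {"dx": 0, "dy": 0, "dz": 0, "twist": 6, "fingers": 0}
    - {"dx": 0, "dy": 0, "dz": 0, "twist": 6, "fingers": 0}
    - {"dx": 0, "dy": 0, "dz": 0, "twist": 5, "fingers": 0}
    - {"dx": 0, "dy": 0, "dz": 0, "twist": 0, "fingers": 0}

```text
time: 6.98
tcp_pos: [0.5389, -0.3827, 0.0973]
orientation: [-1.57, 0.001, -2.623]
contact_force: [1.9, -1.6, -1.7]
finger_gap: 0.0122
```

```bash
python3 - <<'E'
from bench import r
import cv2
s=r.state();print(s["contact_force"],s["wrist_torque"])
im=r.snapshot("wrist"); cv2.imwrite("pics/w4.png",im[:,:,::-1])
E
```

```text
[ 1.86387797 -1.59698906 -1.71301771] [-0.33993834 -0.53508394 -0.05741236]
```

View pics/w4.png

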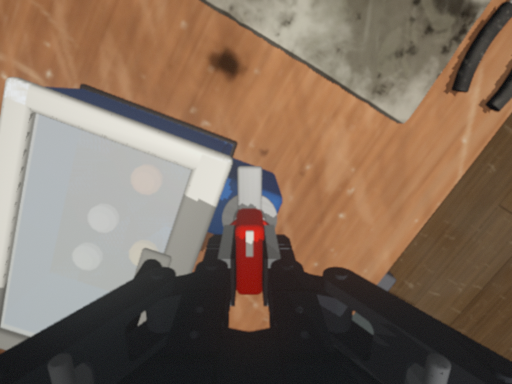

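Request:
play_rows:
  rows:
    - {"dx": 0, "dy": 0, "dz": 0, "twist": 0, "fingers": 0.03}
    - {"dx": 0, "dy": 0, "dz": 0, "twist": 0, "fingers": 0.03}
    - {"dx": 0, "dy": -0.02, "dz": 0, "twist": 0, "fingers": 0.03}
    - {"dx": 0, "dy": -0.035, "dz": 0, "twist": 0, "fingers": 0.05}
    - {"dx": 0, "dy": -0.04, "dz": 0, "twist": 10.5, "fingers": 0.05}
    - {"dx": 0, "dy": -0.015, "dz": 0, "twist": 10.5, "fingers": 0.05}
    - {"dx": -0.014, "dy": 0, "dz": -0.025, "twist": 0, "fingers": 0.05}
    - {"dx": -0.015, "dy": 0, "dz": -0.025, "twist": 0, "fingers": 0.05}
    - {"dx": -0.015, "dy": 0, "dz": -0.025, "twist": 0, "fingers": 0.05}
    - {"dx": 0, "dy": 0, "dz": 0, "twist": 0, "fingers": 0.05}
    - {"dx": 0, "dy": 0, "dz": 0, "twist": 0, "fingers": 0.05}

```text
time: 8.4
tcp_pos: [0.5704, -0.3023, 0.2073]
orientation: [-1.571, -0.0, -2.99]
contact_force: [0.0, 0.1, 0.6]
finger_gap: 0.0499
```

```bash
python3 - <<'E'
from bench import r
import cv2,pickle
s=r.state();pickle.dump(s,open("w5.pkl","wb"));print(s["tcp_pos"],s["orientation"])
im=r.snapshot("wrist"); cv2.imwrite("pics/w5.png",im[:,:,::-1])
E
```

```text
[ 0.57039205 -0.30225551  0.20732841] [-1.57087596e+00 -4.28558309e-04 -2.99048446e+00]
```

View pics/w5.png

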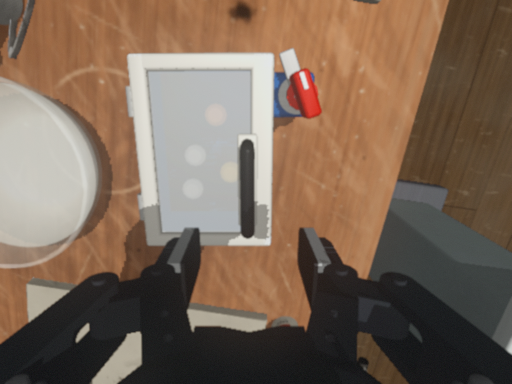

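```bash
python3 - <<'E'
from bench import r
from h import *; import pickle
s=pickle.load(open("w5.pkl","rb")); m=r.camera_model("wrist"); T=wristT(m,s)
im=cv2.imread("pics/w5.png"); g=im.max(2); M=(g<60); M[:125]=0; M[245:]=0; M[:,:225]=0; M[:,268:]=0
ys,xs=np.nonzero(M); print(xs.min(),xs.max(),ys.min(),ys.max())
a=onz(m,(xs[ys<150].mean(),ys.min()),.12,T);b=onz(m,(xs[ys>225].mean(),ys.max()),.12,T);e=b-a
print(a,b,(a+b)/2,np.linalg.norm(e),np.degrees(np.arctan2(e[1],e[0])))
R=rpy(s["orientation"]); print("tool shift",R.T@((a+b)/2-s["tcp_pos"]))
print(R)
E
```

```text
242 253 185 236
[nan nan nan] [ 0.56550476 -0.26407334  0.12      ] [nan nan nan] nan nan
tool shift [nan nan nan]
[[-9.88604774e-01 -4.35662008e-04  1.50533755e-01]
 [-1.50533775e-01  1.42113347e-05 -9.88604867e-01]
 [ 4.28558296e-04 -9.99999905e-01 -7.96312402e-05]]<stdin>:6: RuntimeWarning: Mean of empty slice.
  ret = ret.dtype.type(ret / rcount)
```

```bash
python3 - <<'E'
from bench import r
from h import *; import pickle
s=pickle.load(open("w5.pkl","rb")); m=r.camera_model("wrist"); T=wristT(m,s)
a=onz(m,(248,139),.118,T);b=onz(m,(247.7,236),.118,T);e=b-a
print(a,b,(a+b)/2,np.linalg.norm(e),np.degrees(np.arctan2(e[1],e[0])))
R=rpy(s["orientation"]); print("tool shift",R.T@((a+b)/2-s["tcp_pos"]))
E
```

```text
[ 0.57685609 -0.34372504  0.118     ] [ 0.56491915 -0.2631946   0.118     ] [ 0.57088762 -0.30345982  0.118     ] 0.08141033959506062 98.43149682083408
tool shift [-0.00034692  0.08932817  0.0012723 ]
```

Request:
play_rows:
  rows:
    - {"dx": 0, "dy": 0.03, "dz": 0.001, "twist": 0, "fingers": 0.05}
    - {"dx": 0, "dy": 0.035, "dz": 0, "twist": 0, "fingers": 0.05}
    - {"dx": 0, "dy": 0.03, "dz": 0, "twist": 0, "fingers": 0.05}
    - {"dx": 0, "dy": 0.014, "dz": 0, "twist": 0, "fingers": 0.05}
    - {"dx": 0, "dy": 0, "dz": 0, "twist": 0, "fingers": 0.025}
    - {"dx": 0, "dy": 0, "dz": 0, "twist": 0, "fingers": 0.02}

```text
time: 9.2
tcp_pos: [0.5716, -0.3037, 0.0998]
orientation: [-1.569, 0.002, -2.991]
contact_force: [-0.1, -0.3, -0.2]
finger_gap: 0.0202
```

```bash
python3 - <<'E'
from bench import r
import cv2
s=r.state();print(s["tcp_pos"],s["contact_force"])
im=r.snapshot("wrist"); cv2.imwrite("pics/w6.png",im[:,:,::-1])
E
```

```text
[ 0.57164674 -0.30371752  0.09979403] [-0.1401461  -0.27215794 -0.23586769]
```

View pics/w6.png

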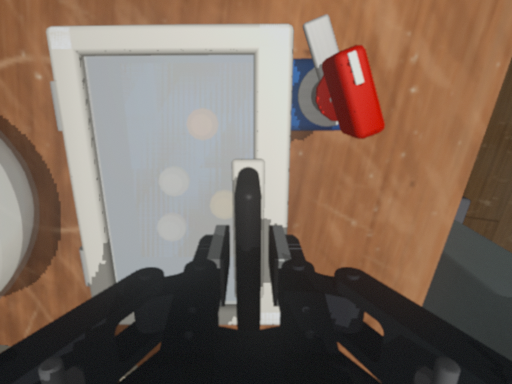

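The wrist view shows the bar centred between the open fingers (column ~248) and the tongue clear of the lid. I'm closing the fingers.

Request:
play_rows:
  rows:
    - {"dx": 0, "dy": 0.001, "dz": 0, "twist": 0, "fingers": 0.005}
    - {"dx": 0, "dy": 0, "dz": 0, "twist": 0, "fingers": 0}
    - {"dx": 0, "dy": 0, "dz": 0, "twist": 0, "fingers": 0}
    - {"dx": 0, "dy": 0, "dz": 0, "twist": 0, "fingers": 0}
  newtons: 50

```text
time: 9.75
tcp_pos: [0.5721, -0.3035, 0.0996]
orientation: [-1.569, 0.003, -2.99]
contact_force: [0.1, 0.7, 5.2]
finger_gap: 0.0099
```

Request:
play_rows:
  rows:
    - {"dx": -0.0005, "dy": -0.001, "dz": 0, "twist": 0, "fingers": 0}
    - {"dx": -0.0005, "dy": -0.001, "dz": 0, "twist": 0, "fingers": 0}
    - {"dx": -0.0005, "dy": -0.001, "dz": 0, "twist": 0, "fingers": 0}
    - {"dx": -0.0005, "dy": -0.001, "dz": 0, "twist": 0, "fingers": 0}
  newtons: 60

```text
time: 10.25
tcp_pos: [0.5724, -0.3033, 0.1005]
orientation: [-1.571, -0.001, -2.991]
contact_force: [0.9, -4.2, -3.8]
finger_gap: 0.0097
```

Request:
play_rows:
  rows:
    - {"dx": -0.0005, "dy": -0.001, "dz": 0, "twist": 0, "fingers": 0}
    - {"dx": -0.0005, "dy": -0.001, "dz": 0, "twist": 0, "fingers": 0}
    - {"dx": -0.0005, "dy": -0.001, "dz": 0, "twist": 0, "fingers": 0}
    - {"dx": -0.0005, "dy": -0.001, "dz": 0, "twist": 0, "fingers": 0}

```text
time: 10.75
tcp_pos: [0.5729, -0.3031, 0.1019]
orientation: [-1.573, -0.005, -2.992]
contact_force: [2.6, -8.8, -13.2]
finger_gap: 0.0099
```

Request:
play_rows:
  rows:
    - {"dx": -0.0005, "dy": -0.001, "dz": 0, "twist": 0, "fingers": 0}
    - {"dx": -0.0005, "dy": -0.001, "dz": 0, "twist": 0, "fingers": 0}
    - {"dx": -0.0005, "dy": -0.001, "dz": 0, "twist": 0, "fingers": 0}

```text
time: 11.12
tcp_pos: [0.5736, -0.3029, 0.1035]
orientation: [-1.574, -0.007, -2.993]
contact_force: [2.1, -9.0, -13.2]
finger_gap: 0.0096
```

Request:
play_rows:
  rows:
    - {"dx": -0.0005, "dy": -0.001, "dz": 0, "twist": 0, "fingers": 0}
    - {"dx": -0.0005, "dy": -0.001, "dz": 0, "twist": 0, "fingers": 0}

```text
time: 11.38
tcp_pos: [0.5757, -0.3027, 0.1074]
orientation: [-1.572, -0.005, -2.992]
contact_force: [1.6, -6.7, -7.4]
finger_gap: 0.0102
```

Request:
play_rows:
  rows:
    - {"dx": 0, "dy": 0, "dz": 0, "twist": 0, "fingers": 0}
    - {"dx": 0, "dy": 0, "dz": 0, "twist": 0, "fingers": 0}

```text
time: 11.62
tcp_pos: [0.5764, -0.3026, 0.1085]
orientation: [-1.571, -0.003, -2.991]
contact_force: [2.4, -5.3, -7.2]
finger_gap: 0.0096
```

```bash
python3 - <<'E'
from bench import r
import cv2
im=r.snapshot("wrist"); cv2.imwrite("pics/w7.png",im[:,:,::-1])
im=r.snapshot("side"); cv2.imwrite("pics/d7.png",cv2.resize(im[90:200,215:335,::-1],None,fx=5,fy=5,interpolation=cv2.INTER_CUBIC))
s=r.state();print(s["tcp_pos"],s["contact_force"],s["wrist_torque"])
E
```

```text
[ 0.57637666 -0.30258767  0.10845209] [ 2.64830191 -5.94972492 -6.24073098] [-1.78990675 -0.20903804  0.11446427]
```

View pics/w7.png

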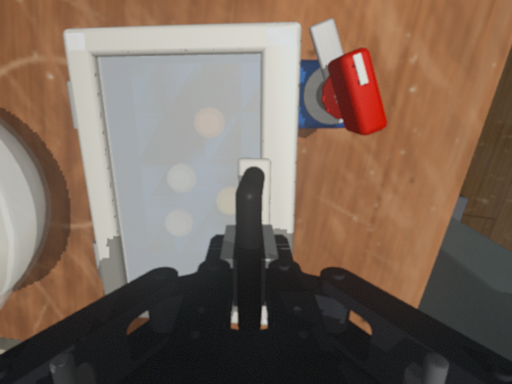

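View pics/d7.png

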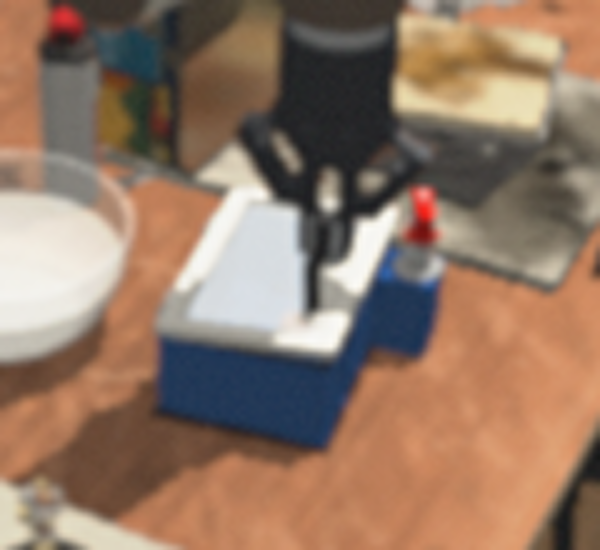

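Request:
play_rows:
  rows:
    - {"dx": -0.001, "dy": -0.002, "dz": 0, "twist": 0, "fingers": 0}
    - {"dx": -0.001, "dy": -0.002, "dz": 0, "twist": 0, "fingers": 0}
    - {"dx": -0.0015, "dy": -0.002, "dz": 0, "twist": 0, "fingers": 0}
    - {"dx": -0.0015, "dy": -0.002, "dz": 0, "twist": 0, "fingers": 0}
    - {"dx": 0, "dy": 0, "dz": 0, "twist": 0, "fingers": 0}
    - {"dx": 0, "dy": 0, "dz": 0, "twist": 0, "fingers": 0}

```text
time: 12.48
tcp_pos: [0.581, -0.3018, 0.1163]
orientation: [-1.572, -0.004, -2.991]
contact_force: [0.8, -5.3, -6.0]
finger_gap: 0.0098
```

Request:
play_rows:
  rows:
    - {"dx": -0.0015, "dy": -0.002, "dz": 0.0005, "twist": 0, "fingers": 0}
    - {"dx": -0.0015, "dy": -0.002, "dz": 0.0005, "twist": 0, "fingers": 0}
    - {"dx": -0.0015, "dy": -0.002, "dz": 0, "twist": 0, "fingers": 0}
    - {"dx": 0, "dy": 0, "dz": 0, "twist": 0, "fingers": 0}
    - {"dx": 0, "dy": 0, "dz": 0, "twist": 0, "fingers": 0}
    - {"dx": 0, "dy": 0, "dz": 0, "twist": 0, "fingers": 0}
    - {"dx": 0, "dy": 0, "dz": 0, "twist": 0, "fingers": 0}

```text
time: 13.35
tcp_pos: [0.5864, -0.3012, 0.1239]
orientation: [-1.572, -0.001, -2.991]
contact_force: [-1.0, -0.8, -6.7]
finger_gap: 0.0097
```

```bash
python3 - <<'E'
from bench import r
import cv2
s=r.state()
import pickle; pickle.dump(s,open("w8.pkl","wb"))
im=r.snapshot("wrist"); cv2.imwrite("pics/w8.png",im[:,:,::-1])
im=r.snapshot("side"); cv2.imwrite("pics/d8full.png",im[:,:,::-1]); cv2.imwrite("pics/d8.png",cv2.resize(im[90:200,215:335,::-1],None,fx=5,fy=5,interpolation=cv2.INTER_CUBIC))
im=r.snapshot("scene"); cv2.imwrite("pics/s8full.png",im[:,:,::-1])
print(s["tcp_pos"],s["contact_force"],s["wrist_torque"],s["qd"].round(4))
E
```

```text
[ 0.58635761 -0.30118684  0.12386139] [-1.01340716 -0.75134787 -6.66918987] [-0.15392342  0.52703643  0.05402814] [ 0.0011 -0.0025  0.0021  0.0005 -0.0021 -0.0032]
```

View pics/w8.png

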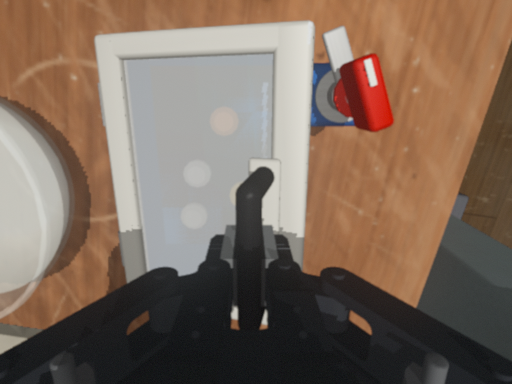

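View pics/d8.png

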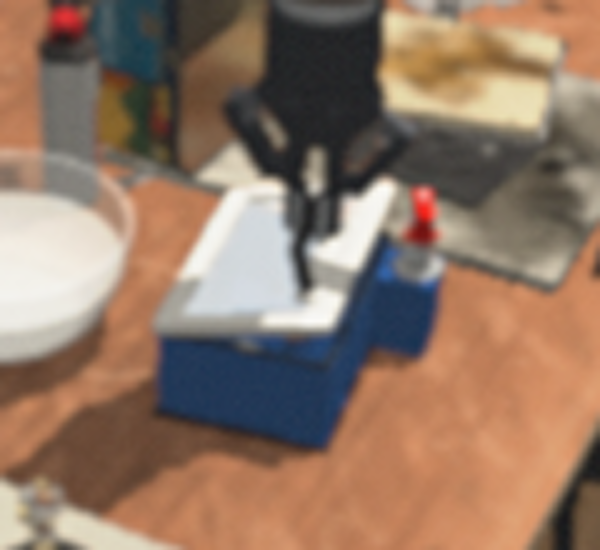

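View pics/s8full.png

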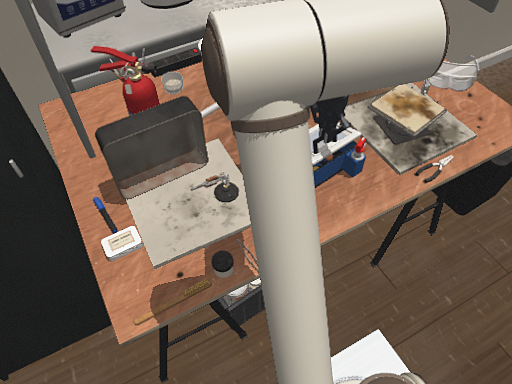

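```bash
python3 - <<'E'
from bench import r
from h import *; import pickle
s=r.camera_model("side"); y=np.radians(8.8); ex=np.array([np.cos(y),np.sin(y),0]); ey=np.array([-np.sin(y),np.cos(y),0])
c=np.array([.6125,-.3165,0])
def hit(m,uv,yb,T=None):
    o,d=ray(m,uv,T); t=(yb-(o-c)@ey)/(d@ey); p=o+t*d-c; return p@ex,p[2]
z7=lambda p:(235+(p[0]+.5)/7-.5,115+(p[1]+.5)/7-.5); z5=lambda p:(215+(p[0]+.5)/5-.5,90+(p[1]+.5)/5-.5)
print("shut FL",hit(s,z7((330,342)),.0885))
print("now FL low edge",hit(s,z5((335,334)),.0885),"RL",hit(s,z5((160,333)),.0885))
def P(th,xb,zb,yb): 
    x=xb-.06; z=zb-.07
    return c+ex*(.06+x*np.cos(th)+z*np.sin(th))+ey*yb+np.array([0,0,.07-x*np.sin(th)+z*np.cos(th)])
w=r.camera_model("wrist"); st=pickle.load(open("w8.pkl","rb")); T=wristT(w,st)
for th in(.18,.22,.24,.26,.3):
    a=proj(s,P(th,-.063,.081,.0885)); print(th,(a+.5-[215,90])*5,"low",(proj(s,P(th,-.063,.07,.0885))+.5-[215,90])*5,"wrist FR",proj(w,P(th,-.063,.081,-.0885),T),"RR",proj(w,P(th,.06,.081,-.0885),T))
E
```

```text
shut FL (np.float64(-0.06352939521066354), np.float64(0.07680464042621105))
now FL low edge (np.float64(-0.06136500771302965), np.float64(0.10459251575521566)) RL (np.float64(0.05651943968796242), np.float64(0.07562175393706061))
0.18 [331.81429074 335.95908896] low [333.7563601  350.10194511] wrist FR [319.81570716  22.34898494] RR [95.7355947  33.26253806]
0.22 [330.12734022 329.54852633] low [332.7430257  343.78835567] wrist FR [319.13830805  19.91180191] RR [95.05347714 33.30526107]
0.24 [329.17129418 326.33746292] low [332.12391586 340.61646577] wrist FR [318.62171016  18.64587965] RR [94.72074585 33.32895348]
0.26 [328.14041808 323.12447061] low [331.42983391 337.43635276] wrist FR [317.97922293  17.34757228] RR [94.39376931 33.35418272]
0.3 [325.8550658  316.69854104] low [329.81694913 331.05706241] wrist FR [316.29336785  14.65139873] RR [93.75766918 33.40919557]
```

```bash
python3 - <<'E'
import cv2
a=cv2.imread("pics/d8full.png")[130:190,235:310]
cv2.imwrite("pics/d8z.png",cv2.resize(a,None,fx=10,fy=10,interpolation=cv2.INTER_CUBIC))
E
```

```text
(no output)
```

View pics/d8z.png

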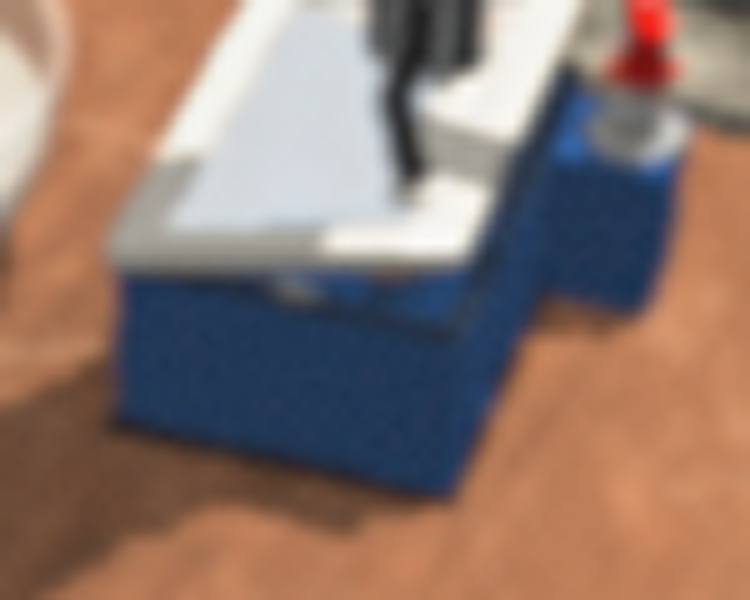

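Request:
play_rows:
  rows:
    - {"dx": 0, "dy": 0, "dz": 0, "twist": 0, "fingers": 0}
    - {"dx": 0, "dy": 0, "dz": 0, "twist": 0, "fingers": 0}
    - {"dx": 0, "dy": 0, "dz": 0, "twist": 0, "fingers": 0}
    - {"dx": 0, "dy": 0, "dz": 0, "twist": 0, "fingers": 0}

```text
time: 14.0
tcp_pos: [0.5865, -0.3013, 0.1241]
orientation: [-1.572, -0.001, -2.991]
contact_force: [-1.3, 3.2, -6.4]
finger_gap: 0.0097
```

```bash
python3 - <<'E'
from bench import r
print(r.job_done()); s=r.state(); print(s["time"],s["tcp_pos"],s["finger_gap"])
E
```

```text
the job is handed in; nothing more can be done
None
the job is handed in; nothing more can be done
```

The knob is unlatched, the seal is broken, and I handed in at about 14 s with the gripper holding the lid by its handle, roughly 3 cm ajar.

- **Latch:** I turned the wing knob about 65° clockwise, to roughly 1.2 rad. The wrist pictures after that show the tongue swung away from the lid.
- **Lid:** I gripped the bar and pulled up about 1 mm at a time. The seal let go at about 13 N, and I raised the lid along the hinge arc from there.
- **Gap checks:** The arm's position gives about 0.25 rad, or a 3.1 cm gap. The side picture, read against the box rim, gives about 2.7 cm. My corner projection of the same picture came out higher, near 0.28 rad (about 3.4 cm), so the three readings differ by about 7 mm.
- **Steadiness:** The pose moved less than 0.3 mm over the last half second and the finger opening did not change. About 6 N down was still felt at the wrist, more than the lid's weight alone. I put that down to friction of the bar in the grip, but did not confirm it.
- **First knob grasp:** On the first try a fingertip pressed on the knob's collar with about 8 N, so I raised and re-centred the fingers before gripping.
- **Other items:** I kept my path clear of the pots, brush and tin and felt no contact along the way. I did not measure their positions afterwards, and the arm hides part of the table in the last scene picture.

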